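Load a slide carrier on a scanning stage and crank it to the red index

ROBOT

A 6-joint arm with a two-finger parallel gripper is mounted at the origin on the work surface. World frame = base frame: x ahead of the robot, y to its left, z up, the work surface at z = 0. Lengths are in m, angles in rad, forces in N, time in s.
With the tool pointing down it reaches from about 0.35 to 0.85 m from the base axis. Payload 8.1 kg.
Tool frame: the origin (TCP) lies at the very end of the fingers, on their centre line; the grasp point (between the pads) lies 19 mm behind it; z points along the fingers, y is the direction in which the jaws open and shut (so a half turn about z gives the same grasp; the last joint's range is limited). The gripper opens to 93 mm and grips with 3 to 60 N. Pads are 15 mm wide; open, the fingers measure 128 mm over their backs; the gripper's body (75 mm by 188 mm) begins 65 mm behind the grasp point.
Start: joints at [-1.338, 0.13, 1.488, -0, 1.523, -0.085], TCP at [0.188, -0.57, 0.219] pointing down, gripper open.
Joint ranges: [-2.96, 2.96], [-0.89, 2.26], [0.02, 2.5], [-1.34, 4.48], [0, 2.73], [-2.66, 2.66]. Speed limits (rad/s): [2.39, 2.39, 2.79, 3.14, 3.14, 3.14].

INTERFACE

Orientations are given as a rotation vector (axis times angle).
In Python, from plant import robot gives the robot as it stands.
- The arm moves only by the shell command python3 -m inch 'ROWS' [FORCE]. ROWS is JSON, a list that holds one entry, the list of rows, each a list of 7 numbers: the shift along the tool's x, y, z in cm, then the turn, a rotation vector about the tool's x, y, z in degrees, then the gripper command: -1 is fully open, 1 is shut, values between are in proportion. A call has 1 to 5 rows; each row shifts and turns the commanded pose from where the row before left it, along the tool's axes as they then stand; what a row does not reach is not made up. A row lasts 1/10 s, in which the tool goes at most 50 mm and 8.59 degrees, less where a joint would pass 70% of its speed; a pose out of reach is approached as far as the arm can. A call with a gripper value outside its range is refused whole. The fingers move at their own pace and stop on an object; FORCE is the grip in N (left out, the last holds). Time passes only in rows, so rows that do not move let the fingers close. It gives the time, the measured TCP pose, the force and the opening at its end, in the units of the state.
- robot.read_state(): the state, without advancing time (a new reading comes with each control period).
- robot.read_camera(name): name is "scene" or "top" or "wrist"; returns a dict with "image" (420x560x3 uint8, blue, green, red), "K" (3x3 intrinsics, pixels), "R" (3x3) and "t" (3): a world point X has camera coordinates R X + t; the wrist camera has in their place "tool_from_camera" (4x4, takes a point from camera to tool coordinates, whose origin is the TCP and whose axes are the flange's). Camera axes: x right, y down, z forward; pixel columns grow to the right and rows downward; lengths in m; the calibration is good to about 2 mm. A picture is of the moment at which its call begins: read the wrist's pose just before it. There is no depth.
- robot.close_job(): hands the job in, once; it reports no verdict.
The state is a dict: "t": time; "q": joint angles; "dq": joint speeds; "joint_torque": joint torques, N m; "tool_pos": TCP position; "orientation": TCP orientation; "force": force on the tool from outside, world axes, zero at the start; "wrist_torque": the same for the moment, N m; "opening": finger opening in m.
Only numpy, scipy, OpenCV 4.12 (cv2) and the standard library are available. Lean on these libraries where they do the work, as an engineer would, in place of code of your own. Each camera call takes 0.05 s, during which the arm holds its last target. There are 200 camera calls.

TASK

First push the white slide carrier along its guides by its blue rib, without lifting it, until its hole drops over the brass pin and it lies flat on the carriage. Then crank the stage's handwheel until the carriage's yellow pointer points at the middle of the red clip on the scale (not the blue one), without running past the red clip. Let go and leave the other things on the bench where they are.

Things in the scene. Friction and masses are not known exactly. Their poses are not given: they have to be found in the camera images.
- stage: Grey base of the stage, 250 x 450 x 20 mm, bolted down. x: direction in which the carrier is pushed (roughly away from the robot); y: travel of the carriage (roughly to the robot's left); z up. Origin on the bench; the plate spans x -110..140, y -240..210 mm. Gearbox and handwheel at x 0, y -160; carriage starts centred at y 60. Scale bar, top 48 mm above the bench, along the +x side.
- carriage (a joint): Travel of the dark steel carriage along the stage's +y, m; 0 at the start, end stops at -0.055 and 0.055. It moves only with the handwheel: counter-clockwise from above moves it to +y, 30 mm a turn (0.004775 m/rad). It stays wherever the cranking stops.
- handwheel (a joint): Angle of the handwheel about its vertical axis, rad, 0 at the start, counter-clockwise from above positive; as many turns as the carriage's travel needs. It takes about 3 N at the crank grip, does not run on, and may be turned by pushing the grip from behind or by holding it.
- wheel_axis (a point): Centre of the handwheel's upper face, 73 mm above the bench. Black wheel with a bright face, 128 mm across; a low hub stands 5 mm above the face.
- crank_top (a point): Top centre of the red upright crank grip on the handwheel, 118 mm above the bench. The grip is 14 to 18 mm thick, 42 mm tall, turns freely on its spindle and stands 48 mm from the wheel's axis (starts on the wheel's robot side). The wheel's face is 45 mm below this point.
- carriage_top (a point): Point on the upper face of the carriage slab, midway between the fences, 55 mm above the bench; axes as the stage's. The slab spans x -95..85 mm from here, y -56..56. On it: a pad 6 mm high at the robot's side (x -94..-49), the brass pin at x +35, and two fences 14 mm high, 93 mm apart, along x.
- pin_top (a point): Top centre of the brass pin on the carriage, 10 mm thick, 6 mm tall, level with the top of the pad (61 mm above the bench). It moves with the carriage.
- carrier: Loose white carrier with two glass slides: plate 120 (x) x 90 x 8 mm, 0.13 to 0.25 kg, origin under its centre, x along the stage's x. It lies between the fences on pad and pin, 61 mm above the bench. A blue rib 60 x 7 mm rises 16 mm over its rear (-x) edge, flush with it: push there to +x, 14 to 28 mm. With its hole over the pin the rear edge clears the pad and it drops 6 mm.
- carrier_hole (a point): Centre of the carrier's through hole, 14.5 mm across, on the underside, 20 mm ahead (+x) of the carrier's centre. Seated, it lies 6 mm below the pin's top.
- pointer_tip (a point): Tip of the yellow pointer that reaches from the carriage's far (+x) side over the scale, 51 mm above the bench.
- red_clip: Red index clip fixed on the scale, its blade 6 mm wide (y) and 12 mm high, just beyond the pointer's tip; the middle of the blade is at its origin; axes as the stage's. 20 to 42 mm from the pointer at the start, to either side. Leave it; do not mistake it for the blue one.
- blue_clip: Blue index clip of the same shape on the other side of the pointer; belongs to another job.
- reagent_bottle: Loose clear bottle with a red cap, 70 mm across, 150 mm tall, origin under its middle. Leave alone.
- amber_jar: Loose amber jar, 56 mm across, 80 mm tall. Leave alone.
- vial: Loose small vial, 24 mm across, 45 mm tall, standing on the left end of the stage's base. Leave alone.
- petri_dish: Loose closed petri dish, 90 mm across, 16 mm tall. Leave alone.
- slide_box: Loose yellow slide box, 90 x 160 x 35 mm. Leave alone.
- spatula: Loose steel spatula, 160 mm long, lying between the robot and the stage. Leave alone.

How it is judged:
On the way, in this order (a step that is already met when the one before it is completed fails the run):
1. the carrier has dropped over the pin and lies flat on the carriage (horizontal distance between carrier_hole and pin_top below 0.004 m and z of carrier_hole in the frame of pin_top below -0.0045 m and angle between the z axis of carrier and the z axis of stage, either way round below 0.03 rad), for 0.2 s.
2. with the carrier still seated, the pointer is at the red clip (all of step 1 and y of pointer_tip in the frame of red_clip between -0.0025 and 0.0025 m), for 0.2 s.
At the end, for the whole second after the job is handed in: The carrier lies flat (within 0.03 rad) on the carriage with its hole over the pin (centres within 4 mm, pin at least 4.5 mm into the hole), the pointer is within 2.5 mm of the red clip's middle along the scale, and carriage and carrier are at rest (all of step 2 and velocity of joint carriage between -0.002 and 0.002 m/s and linear speed of carrier below 0.01 m/s); the robot touches nothing.
It fails at once if the pointer runs more than 6 mm past the middle of the red clip ((y of red_clip in the frame of stage above 0.06 m and y of pointer_tip in the frame of red_clip above 0.006 m) or (y of red_clip in the frame of stage below 0.06 m and y of pointer_tip in the frame of red_clip below -0.006 m)).
It fails at once if the carrier is lifted (hole more than 10 mm above the pin's top) (z of carrier_hole in the frame of pin_top above 0.01 m).
It fails at once if another thing on the bench is shifted by more than 15 mm (distance of any of reagent_bottle, amber_jar, vial, petri_dish, slide_box, spatula from where it was at the start of the episode above 0.015 m).
It also fails if it takes over 59 s, if anything falls off the work surface, if the arm or the gripper's body presses on something with over 40 N, if the wrist force passes 120 N, or if a joint passes its speed limit or range.

## Working session

There is one attempt and no reset: what is moved stays moved. The work goes in short steps, Python scripts to look and compute and a shell command to move; the robot and the scene stay as the last step left them, time stands still between calls to the robot, and variables do not carry over. Pictures are saved under pics/ and viewed, about 8 in all and at most 12, crops included, and the job is handed in when it is done.

```bash
ls; mkdir -p pics; cat > h.py <<'E'
import numpy as np, cv2
from scipy.spatial.transform import Rotation as Ro
from plant import robot
def ray(c,u,v,z):
    "pixel -> world point on plane z (fixed camera)"
    d=c["R"].T@np.linalg.solve(c["K"],[u,v,1.]); o=-c["R"].T@c["t"]
    return o+d*(z-o[2])/d[2]
def proj(c,X):
    p=c["K"]@(c["R"]@np.array(X,float)+c["t"]); return p[:2]/p[2]
def wrist():
    s=robot.read_state(); c=robot.read_camera("wrist")
    T=np.eye(4); T[:3,:3]=Ro.from_rotvec(s["orientation"]).as_matrix(); T[:3,3]=s["tool_pos"]
    W=np.linalg.inv(T@np.array(c["tool_from_camera"])); c["R"]=W[:3,:3]; c["t"]=W[:3,3]; return c
def blobs(c,lo,hi,amin=20):
    h=cv2.cvtColor(c["image"],cv2.COLOR_BGR2HSV); m=cv2.inRange(h,np.array(lo),np.array(hi))
    n,l,st,ce=cv2.connectedComponentsWithStats(m)
    return [(st[i].tolist(),ce[i].round(1).tolist()) for i in range(1,n) if st[i,4]>=amin],m
E
python3 - <<'E'
from h import *
s=robot.read_state(); print(s)
for n in("top","scene"):
    c=robot.read_camera(n); cv2.imwrite(f"pics/{n}1.png",c["image"]); print(n,c["K"],c["R"],c["t"])
E
```

```text
pics
{'t': 0.0, 'q': array([-1.33841130e+00,  1.31179284e-01,  1.48926547e+00, -9.50062031e-07,
        1.52300178e+00, -8.54225904e-02]), 'dq': array([-0.0013737 , -0.00114793, -0.00056577,  0.00149085,  0.00150793,
        0.00096543]), 'joint_torque': array([-2.31836413e-03, -5.59851766e+01, -4.91755664e+01,  7.66095263e-02,
        3.57118074e-02, -1.51521290e-04]), 'tool_pos': array([ 0.1873674 , -0.56939564,  0.21758422]), 'orientation': array([-3.10018724e+00, -4.96820326e-01,  2.15149753e-04]), 'force': array([-0.05309735,  0.49591282, -0.53027068]), 'wrist_torque': array([ 0.0211195 , -0.02410009, -0.03687575]), 'opening': 0.09311488504748994}
top [[424.32460075   0.         276.30662115]
 [  0.         424.32460075 219.8922048 ]
 [  0.           0.           1.        ]] [[-0.01321281 -0.99957299 -0.02606266]
 [-0.99280137  0.01621746 -0.11866943]
 [ 0.11904143  0.02430708 -0.99259171]] [0.02484337 0.55935699 1.05348806]
scene [[425.20903009   0.         275.20140115]
 [  0.         425.20903009 212.21005516]
 [  0.           0.           1.        ]] [[-0.7432425   0.66900289  0.00507128]
 [ 0.38735686  0.43649768 -0.81204953]
 [-0.54547709 -0.60158532 -0.58356649]] [ 0.40831233 -0.11765885  1.36943795]
```

View pics/top1.png

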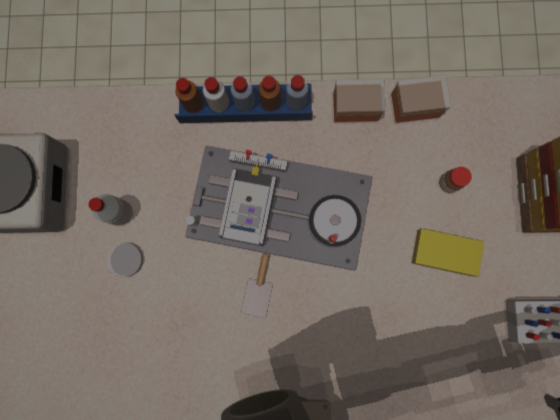

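View pics/scene1.png

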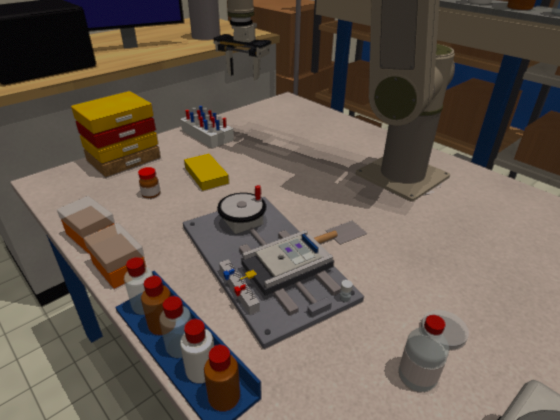

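The top view shows the stage turned by about 10°: wheel (335,220), red grip (333,238), rib (243,227), pointer (256,171), red clip (248,153) on the +y side, blue clip (269,156). Next I measure these.

```bash
python3 - <<'E'
from h import *
c=robot.read_camera("top"); im=c["image"]
x0,y0,w,h=180,140,200,135
cv2.imwrite("pics/crop1.png",cv2.resize(im[y0:y0+h,x0:x0+w],None,fx=4,fy=4,interpolation=cv2.INTER_CUBIC))
def near(l): return [b for b in l if 185<b[1][0]<375 and 140<b[1][1]<275]
for n,lo,hi in(("red",(0,120,80),(8,255,255)),("red2",(172,120,80),(180,255,255)),("blue",(95,100,50),(125,255,255)),("yel",(20,120,100),(35,255,255))):
    print(n,near(blobs(c,lo,hi,4)[0]))
g=cv2.cvtColor(im,cv2.COLOR_BGR2HSV)
m=((g[...,1]<60)&(g[...,2]<130)).astype(np.uint8)
E
```

```text
red [([246, 150, 5, 9, 29], [247.6, 153.2]), ([330, 235, 6, 7, 31], [332.6, 237.9])]
red2 []
blue [([267, 154, 5, 9, 27], [268.5, 157.1]), ([231, 226, 23, 5, 35], [241.8, 227.9])]
yel [([252, 163, 7, 12, 53], [255.1, 169.9])]
```

View pics/crop1.png

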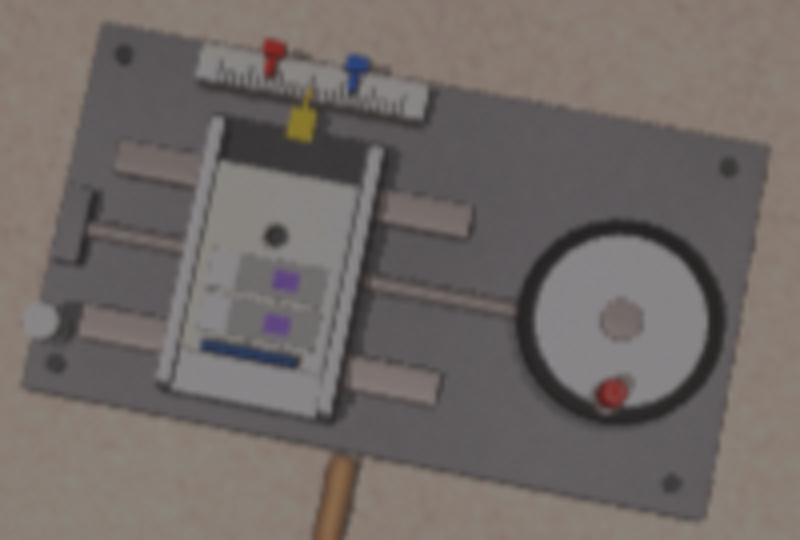

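```bash
cat > loc.py <<'E'
from h import *
c=robot.read_camera("top")
P=lambda u,v,z: ray(c,180+(u-1.5)/4,140+(v-1.5)/4,z)
k=[P(103,22,.02),P(770,147,.02),P(705,520,.02),P(22,388,.02)]  # +x+y,+x-y,-x-y,-x+y
s=[P(124,54,.02),P(728,167,.02),P(672,484,.02),P(56,363,.02)]
for q in (k,s):
    print([a[:2].round(4) for a in q])
    for a,b,o in((0,1,0),(3,2,0),(0,3,90),(1,2,90)):
        d=q[a]-q[b]; print(round(np.degrees(np.arctan2(d[1],d[0]))-90+o,2),np.linalg.norm(d).round(4))
N=[c_ for c_ in k]
cen=np.mean(k,axis=0)
yaw=np.radians(np.mean([np.degrees(np.arctan2(*(k[a]-k[b])[[1,0]]))-90+o for a,b,o in((0,1,0),(3,2,0),(0,3,90),(1,2,90))]))
ex=np.array([np.cos(yaw),np.sin(yaw)]);ey=np.array([-ex[1],ex[0]])
O=cen[:2]-.015*ex+.015*ey
st=lambda p:np.array([(p[:2]-O)@ex,(p[:2]-O)@ey]).round(4)
print("yaw",np.degrees(yaw),"O",O)
for n,p in dict(hub=P(621,320,.078),grip=P(613,389,.116),rib=P(250,353,.085),hole=P(276,235,.069),ptr=P(311,92,.051),red=P(272,70,.048),blue=P(353,88,.048),redtop=P(275,44,.062),bluetop=P(358,62,.062)).items(): print(n,p.round(4),st(p))
E
python3 loc.py
```

```text
[array([0.7648, 0.2031]), array([ 0.6716, -0.2348]), array([ 0.4305, -0.184 ]), array([0.5214, 0.2543])]
-12.01 0.4478
-11.72 0.4477
-11.88 0.2487
-11.89 0.2465
[array([0.7427, 0.189 ]), array([ 0.6589, -0.2071]), array([ 0.4536, -0.1639]), array([0.5374, 0.2323])]
-11.95 0.4048
-11.94 0.4049
-11.91 0.2098
-11.88 0.2098
yaw -11.875280546749753 O [0.58549152 0.02741327]
hub [ 0.5527 -0.1279  0.078 ] [-0.0002 -0.1588]
grip [ 0.5075 -0.1177  0.116 ] [-0.0465 -0.1581]
rib [0.5353 0.099  0.085 ] [-0.0639  0.0597]
hole [0.6107 0.0841 0.069 ] [0.013  0.0607]
ptr [0.7063 0.0628 0.051 ] [0.111  0.0595]
red [0.7221 0.088  0.048 ] [0.1212 0.0874]
blue [0.7092 0.0359 0.048 ] [0.1193 0.0338]
redtop [0.7352 0.0847 0.062 ] [0.1347 0.0869]
bluetop [0.7224 0.032  0.062 ] [0.133  0.0326]
```

Geometry agrees well: hub at stage (0,−0.159), carriage at y 0.060, red clip at y ≈ 0.087. That means about +27 mm, or 0.9 turn CCW. First I turn the tool to match the stage, with the gripper shut.

```bash
cat >> h.py <<'E'
yaw=np.radians(-11.9); ex=np.array([np.cos(yaw),np.sin(yaw)]); ey=np.array([-ex[1],ex[0]]); O=np.array([.5855,.0274])
def to(x,y,z,n=1):
    "tool-axis shift (cm) from the measured TCP to a stage point"
    s=robot.read_state(); R=Ro.from_rotvec(s["orientation"]).as_matrix()
    p=np.append(O+x*ex+y*ey,z); d=R.T@(p-s["tool_pos"])*100
    print("to",p.round(3),"shift cm",d.round(2),"per row",(d/n).round(2)); where()
def where():
    s=robot.read_state(); R=Ro.from_rotvec(s["orientation"]).as_matrix(); r=s["tool_pos"][:2]-O
    print("t %.2f stage xy"%s["t"],(r@ex).round(4),(r@ey).round(4),"z",s["tool_pos"][2].round(4),"yaw tool x",np.degrees(np.arctan2(R[1,0],R[0,0])).round(2),"tilt",np.degrees(np.arccos(-R[2,2])).round(2),"F stage",(s["force"][:2]@ex).round(2),(s["force"][:2]@ey).round(2),s["force"][2].round(2),"open",round(s["opening"],4),"q",np.round(s["q"],2))
E
python3 -m inch '[[[2,0,0,0,0,6,1],[2,0,0,0,0,6,1],[2,0,0,0,0,6,1],[2,0,0,0,0,6,1],[2,0,0,0,0,6,1]]]' 20
python3 -c "
from h import *; to(-.11,.06,.2,15)"
```

```text
t: 0.7
tool_pos: [0.2866, -0.5589, 0.2184]
orientation: [-3.124, 0.329, 0.0]
force: [-0.2, 0.4, -0.8]
opening: 0.0577
to [0.49  0.109 0.2  ] shift cm [  5.99 -69.55   1.87] per row [ 0.4  -4.64  0.12]
t 0.70 stage xy -0.1716 -0.6353 z 0.2184 yaw tool x -12.04 tilt 0.03 F stage -0.28 0.39 -0.82 open 0.0577 q [-1.18  0.21  1.4   0.    1.53  0.6 ]
```

```bash

python3 -m inch '[[[0.4,-4.6,0,0,0,0,1],[0.4,-4.6,0,0,0,0,1],[0.4,-4.6,0,0,0,0,1],[0.4,-4.6,0,0,0,0,1],[0.4,-4.6,0,0,0,0,1]]]'
python3 -m inch '[[[0.4,-4.6,0,0,0,0,1],[0.4,-4.6,0,0,0,0,1],[0.4,-4.6,0,0,0,0,1],[0.4,-4.6,0,0,0,0,1],[0.4,-4.6,0,0,0,0,1]]]'
python3 -m inch '[[[0.4,-4.6,0,0,0,0,1],[0.4,-4.6,0,0,0,0,1],[0.4,-4.6,0,0,0,0,1],[0.4,-4.6,0,0,0,0,1],[0,0,0,0,0,0,1]]]'
python3 -c "
from h import *; to(-.11,.06,.09,5)
c=wrist(); cv2.imwrite('pics/w1.png',c['image'])"
```

```text
t: 1.2
tool_pos: [0.3525, -0.3364, 0.2183]
orientation: [-3.125, 0.323, 0.0]
force: [0.7, -0.2, -0.6]
opening: 0.0173
t: 1.7
tool_pos: [0.4191, -0.1153, 0.2187]
orientation: [3.125, -0.323, 0.001]
force: [-0.0, 0.2, -0.3]
opening: 0.0003
t: 2.2
tool_pos: [0.4726, 0.0647, 0.2185]
orientation: [-3.124, 0.314, 0.0]
force: [-0.1, 0.3, 0.0]
opening: 0.0003
to [0.49  0.109 0.09 ] shift cm [ 0.85 -4.65 12.85] per row [ 0.17 -0.93  2.57]
t 2.20 stage xy -0.1181 0.0132 z 0.2185 yaw tool x -11.47 tilt 0.1 F stage -0.12 0.33 0.03 open 0.0003 q [ 0.03 -0.21  1.82  0.    1.53  1.8 ]
```

View pics/w1.png

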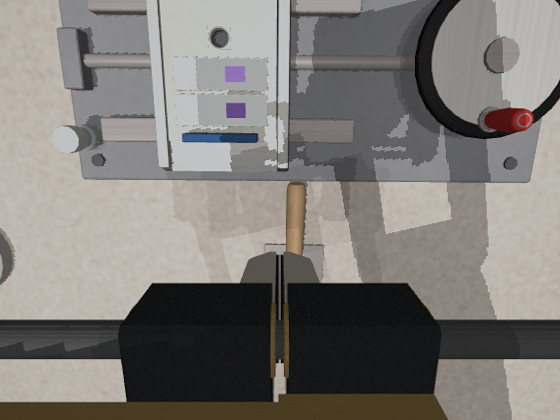

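The wrist picture shows the rib (182–258, 138), the hole (219,37), the crank top (523,119), and the wheel hub (502,54), all clear. I cross-check against the top-view numbers.

```bash
python3 -c "
from h import *; c=wrist()
for n,u,v,z in (('ribL',182,134,.085),('ribR',258,136,.085),('ribM back',220,142,.085),('hole',220,37,.069),('hub',502,54,.078),('grip',523,119,.118)):
    p=ray(c,u,v,z)[:2]-O; print(n,(p@ex).round(4),(p@ey).round(4))
to(-.11,.06,.09,5)"
```

```text
ribL -0.0604 0.0887
ribR -0.0614 0.028
ribM back -0.0664 0.0585
hole 0.0139 0.0584
hub 0.0019 -0.1609
grip -0.0464 -0.1604
to [0.49  0.109 0.09 ] shift cm [ 0.82 -5.09 12.83] per row [ 0.16 -1.02  2.57]
t 2.30 stage xy -0.1179 0.0091 z 0.2183 yaw tool x -11.62 tilt 0.05 F stage -0.3 -1.0 -0.21 open 0.0003 q [ 0.02 -0.21  1.82 -0.    1.53  1.79]
```

```bash

python3 -m inch '[[[0.2,-1,2.6,0,0,0,1],[0.2,-1,2.6,0,0,0,1],[0.2,-1,2.6,0,0,0,1],[0.2,-1,2.6,0,0,0,1],[0,-1,2.4,0,0,0,1]]]'
python3 -m inch '[[[0,0,0.8,0,0,0,1],[0,0,0.8,0,0,0,1],[0,0,0,0,0,0,1],[0,0,0,0,0,0,1]]]'
python3 -c "
from h import *; to(-.08,.06,.068,5)"
```

```text
t: 2.8
tool_pos: [0.4903, 0.1055, 0.0894]
orientation: [3.124, -0.326, -0.0]
force: [0.3, 0.5, -0.1]
opening: 0.0005
t: 3.2
tool_pos: [0.491, 0.1064, 0.0758]
orientation: [-3.125, 0.324, -0.002]
force: [-0.6, 0.3, 0.2]
opening: 0.0004
to [0.52  0.103 0.068] shift cm [ 2.87 -0.22  0.78] per row [ 0.57 -0.04  0.16]
t 3.20 stage xy -0.1087 0.0578 z 0.0758 yaw tool x -11.84 tilt 0.08 F stage -0.66 0.2 0.18 open 0.0004 q [ 0.11 -0.02  1.91 -0.    1.25  1.89]
```

```bash

python3 -m inch '[[[0.6,0,0.4,0,0,0,1],[0.6,0,0.4,0,0,0,1],[0.6,0,0,0,0,0,1],[0.5,0,0,0,0,0,1],[0,0,0,0,0,0,1]]]'
python3 -c "
from h import *; where()"
python3 -m inch '[[[0.3,0,0,0,0,0,1],[0.3,0,0,0,0,0,1],[0.3,0,0,0,0,0,1],[0,0,0,0,0,0,1]]]'
python3 -c "
from h import *; where()"
python3 -m inch '[[[0.3,0,0,0,0,0,1],[0.3,0,0,0,0,0,1],[0,0,0,0,0,0,1]]]'
python3 -c "
from h import *; where()"
```

```text
t: 3.7
tool_pos: [0.5137, 0.1022, 0.0668]
orientation: [-3.125, 0.323, -0.001]
force: [0.3, 0.5, 0.6]
opening: 0.0004
t 3.70 stage xy -0.0857 0.0583 z 0.0668 yaw tool x -11.81 tilt 0.03 F stage 0.15 0.52 0.59 open 0.0004 q [ 0.1   0.05  1.86 -0.    1.23  1.88]
t: 4.1
tool_pos: [0.522, 0.1004, 0.0668]
orientation: [-3.125, 0.323, -0.0]
force: [0.1, -1.1, 0.0]
opening: 0.0006
t 4.10 stage xy -0.0772 0.0584 z 0.0668 yaw tool x -11.8 tilt 0.02 F stage 0.35 -1.06 0.03 open 0.0006 q [0.09 0.07 1.83 0.   1.23 1.87]
t: 4.4
tool_pos: [0.5278, 0.0992, 0.0666]
orientation: [3.125, -0.323, 0.0]
force: [0.2, -0.3, -0.2]
opening: 0.0004
t 4.40 stage xy -0.0713 0.0583 z 0.0666 yaw tool x -11.8 tilt 0.01 F stage 0.3 -0.28 -0.19 open 0.0004 q [ 0.09  0.09  1.82 -0.    1.23  1.87]
```

```bash

python3 -m inch '[[[0.3,0,0,0,0,0,1],[0.3,0,0,0,0,0,1],[0.3,0,0,0,0,0,1],[0,0,0,0,0,0,1]]]'
python3 -c "
from h import *; where(); c=wrist(); im=c['image']; cv2.imwrite('pics/w2.png',im)
t=robot.read_camera('top')['image'][140:275,180:380]; cv2.imwrite('pics/t2.png',np.vstack([cv2.resize(t,(560,378),interpolation=cv2.INTER_CUBIC),im[:220]]))"
```

```text
t: 4.8
tool_pos: [0.5369, 0.0972, 0.0667]
orientation: [3.125, -0.323, 0.001]
force: [-0.4, 0.0, 0.7]
opening: 0.0007
t 4.80 stage xy -0.062 0.0583 z 0.0667 yaw tool x -11.8 tilt 0.03 F stage -0.43 -0.07 0.69 open 0.0007 q [ 0.09  0.11  1.8  -0.    1.23  1.86]
```

View pics/t2.png

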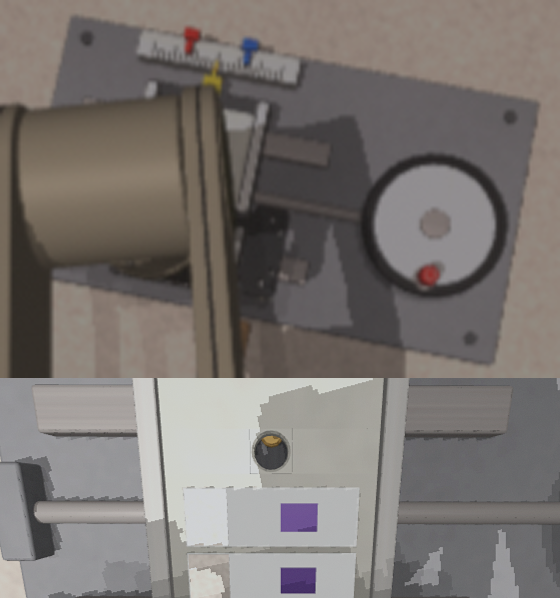

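```bash
cat > hp.py <<'E'
from h import *
c=wrist(); im=c["image"]; hsv=cv2.cvtColor(im,cv2.COLOR_BGR2HSV)
st=lambda p:((p[:2]-O)@np.array([ex,ey]).T).round(4)
br=cv2.inRange(hsv,np.array((10,90,80)),np.array((28,255,255))); br[250:]=0
n,l,s,ce=cv2.connectedComponentsWithStats(br)
for i in range(1,n):
    if s[i,4]>15: print("brass",s[i],ce[i].round(1),"near edge",st(ray(c,ce[i][0],s[i,1]+s[i,3],.061)))
dk=cv2.inRange(hsv,np.array((0,0,0)),np.array((180,255,110)))
E
cat >> hp.py <<'E'
dk[250:]=0; n,l,s,ce=cv2.connectedComponentsWithStats(dk|br)
for i in range(1,n):
    if 200<s[i,4]<2500 and 150<ce[i][0]<380: u=s[i,0]+s[i,2]/2;v=s[i,1]+s[i,3]/2;print("dark",s[i],"centre",st(ray(c,u,v,.069)),"if seated",st(ray(c,u,v,.063)))
where()
E
python3 hp.py
```

```text
brass [262  57  20  12 171] [271.   62.1] near edge [0.0302 0.0619]
dark [154   0  23 250 762] centre [0.0063 0.1078] if seated [0.0062 0.1096]
dark [367   0  21 250 838] centre [0.0066 0.0153] if seated [0.0065 0.0138]
dark [254  55  34  36 982] centre [0.0278 0.0617] if seated [0.0284 0.0619]
dark [281 202  34  13 360] centre [-0.0311  0.0494] if seated [-0.0326  0.0491]
dark [ 203  239  137   11 1444] centre [-0.0487  0.0617] if seated [-0.0509  0.0618]
t 4.95 stage xy -0.0623 0.0584 z 0.0667 yaw tool x -11.79 tilt 0.02 F stage 0.25 0.03 -0.65 open 0.0004 q [ 0.09  0.11  1.8  -0.    1.23  1.86]
```

```bash

python3 -m inch '[[[0.2,0,0,0,0,0,1],[0.2,0,0,0,0,0,1],[0.2,0,0,0,0,0,1],[0.1,0,0,0,0,0,1],[0,0,0,0,0,0,1]]]'
python3 hp.py; python3 -c "
from h import *; c=wrist(); cv2.imwrite('pics/w3.png',c['image'])"
```

```text
t: 5.45
tool_pos: [0.5434, 0.0959, 0.0666]
orientation: [3.125, -0.323, 0.0]
force: [0.2, 0.2, 0.5]
opening: 0.0007
brass [260  60  23  25 428] [271.2  72.2] near edge [0.0305 0.0618]
dark [255  57  33  36 910] centre [0.0339 0.0615] if seated [0.0344 0.0616]
dark [281 200  33  12 341] centre [-0.0229  0.0496] if seated [-0.0244  0.0493]
t 5.50 stage xy -0.0553 0.0584 z 0.0667 yaw tool x -11.79 tilt 0.02 F stage -0.56 -0.08 -0.1 open 0.0005 q [ 0.08  0.13  1.78 -0.    1.24  1.86]
```

View pics/w3.png

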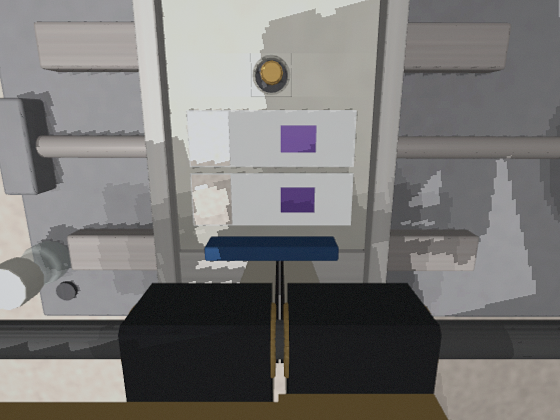

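The pin (271,72) now shows inside the hole (271,75). I check whether the plate has dropped from the apparent rib width, since the depth follows from its 60 mm length.

```bash
cat > rib.py <<'E'
from h import *
c=wrist(); b,m=blobs(c,(95,100,40),(125,255,255),200)
cam=-c["R"].T@c["t"]
for s,ce in b:
    pts=np.argwhere(m[s[1]:s[1]+s[3],s[0]:s[0]+s[2]])+[s[1],s[0]]
    (_,_),wh,_=cv2.minAreaRect(pts[:,::-1].astype(np.float32)); L=max(wh)+1
    print("rib",s,"len",L,"top z est",(cam[2]-c["K"][0,0]*.060/L).round(4),"len if top z .085/.079",c["K"][0,0]*.06/(cam[2]-.085),c["K"][0,0]*.06/(cam[2]-.079))
where()
E
python3 rib.py
python3 -m inch '[[[0.1,0,0,0,0,0,1],[0.1,0,0,0,0,0,1],[0,0,0,0,0,0,1]]]'
python3 hp.py; python3 rib.py
```

```text
rib [205, 237, 133, 24, 3104] len 133.0 top z est 0.0681 len if top z .085/.079 148.02033683299754 142.30416799041842
t 5.60 stage xy -0.0553 0.0584 z 0.0667 yaw tool x -11.8 tilt 0.03 F stage -0.81 -0.44 -0.55 open 0.0004 q [ 0.08  0.13  1.78 -0.    1.24  1.86]
t: 5.9
tool_pos: [0.5452, 0.0956, 0.0667]
orientation: [-3.125, 0.323, 0.0]
force: [-1.7, -0.2, 1.5]
opening: 0.0005
brass [261  65  22  24 420] [271.3  76.6] near edge [0.0306 0.0618]
dark [255  56  33  37 927] centre [0.0359 0.0616] if seated [0.0365 0.0617]
dark [281 200  33  12 332] centre [-0.0211  0.0497] if seated [-0.0226  0.0494]
t 5.95 stage xy -0.0535 0.0584 z 0.0667 yaw tool x -11.79 tilt 0.01 F stage -1.83 -0.31 0.12 open 0.0001 q [0.08 0.13 1.77 0.   1.24 1.86]
rib [204, 237, 135, 24, 3117] len 135.0 top z est 0.0706 len if top z .085/.079 148.0442952522316 142.32631157422173
t 6.00 stage xy -0.0535 0.0584 z 0.0666 yaw tool x -11.79 tilt 0.0 F stage -1.68 -0.86 0.88 open 0.0003 q [0.08 0.13 1.77 0.   1.24 1.86]
```

```bash

python3 -m inch '[[[-0.5,0,0,0,0,0,1],[-1,0,0,0,0,0,1],[-1,0,0,0,0,0,1],[-1,0,-2,0,0,0,1],[-1,0,-2,0,0,0,1]]]'
python3 -m inch '[[[0,0,-3,0,0,0,-1],[0,0,-3,0,0,0,-1],[0,0,0,0,0,0,-1],[0,0,0,0,0,0,-1]]]'
cat > rib.py <<'E'
from h import *
c=wrist(); b,m=blobs(c,(95,100,40),(125,255,255),100)
for s,ce in b:
    if s[2]<50: continue
    row=[m[s[1]+k].nonzero()[0] for k in range(3,s[3]-3)]
    L=np.median([np.ptp(r)+1 for r in row]); print("rib",s,ce,"len",L)
    for z in(.085,.079):
        p=ray(c,ce[0],ce[1],z)[:2]; a,d=[proj(c,np.append(p+k*.03*ey,z)) for k in(1,-1)]
        print(z,"len expected",np.linalg.norm(a-d).round(1),"centre",((p-O)@np.array([ex,ey]).T).round(4))
E
python3 rib.py; python3 hp.py; python3 -c "
from h import *
c=wrist(); s=robot.read_camera('scene')['image'][215:305,215:370]
cv2.imwrite('pics/v4.png',np.vstack([c['image'],cv2.resize(s,(560,325),interpolation=cv2.INTER_CUBIC)])[:745:1])
cv2.imwrite('pics/v4.png',np.hstack([cv2.resize(c['image'],(400,300)),cv2.resize(s,(400,232),interpolation=cv2.INTER_CUBIC)[:300] if 0 else cv2.resize(s,(400,300),interpolation=cv2.INTER_CUBIC)]))"
```

```text
t: 6.5
tool_pos: [0.499, 0.1049, 0.1062]
orientation: [3.125, -0.322, -0.003]
force: [0.0, -1.4, 0.3]
opening: 0.0004
t: 6.9
tool_pos: [0.5011, 0.105, 0.1673]
orientation: [-3.125, 0.322, -0.003]
force: [-0.0, -0.3, 0.1]
opening: 0.0279
rib [231, 133, 87, 10, 869] [274.0, 137.5] len 87.0
0.085 len expected 90.2 centre [-0.0399  0.0619]
0.079 len expected 88.1 centre [-0.0402  0.062 ]
brass [267  11  15  17 202] [273.9  18.8] near edge [0.0303 0.062 ]
brass [335 213  23  37 739] [346.2 231.4] near edge [-0.1286  0.0051]
dark [263   6  22  23 391] centre [0.0348 0.0618] if seated [0.0362 0.0619]
dark [117  20  72   6 300] centre [0.0313 0.1408] if seated [0.0326 0.1426]
t 7.00 stage xy -0.0997 0.058 z 0.1653 yaw tool x -11.79 tilt 0.11 F stage -0.28 0.08 -0.88 open 0.0359 q [ 0.11 -0.08  1.8  -0.    1.42  1.88]
```

View pics/v4.png

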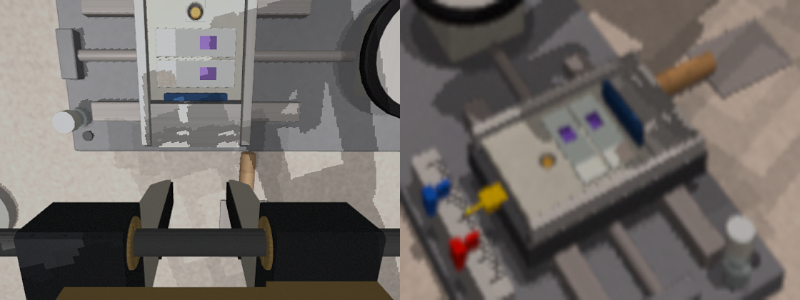

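The carrier is seated: the pin fills the hole in the wrist view (hole 0.036 vs pin 0.035 along x), the plate is flush in the scene view, and the rib length is 87 px, closer to the 88 expected if dropped than the 90 if raised. Now I go to the crank.

```bash

python3 -m inch '[[[1,4,0,0,0,0,-1],[1,4.4,0,0,0,0,-1],[1,4.4,0,0,0,0,-1],[1,4.4,0,0,0,0,-1],[1,4.4,0,0,0,0,-1]]]'
python3 -m inch '[[[0,0,0,0,0,0,-0.2],[0,0,0,0,0,0,-0.2]]]'
python3 -c "
from h import *
c=wrist(); b,m=blobs(c,(0,130,60),(8,255,255),60)
print(b)
for s,ce in b: p=ray(c,ce[0],s[1]+4,.118)[:2]-O; print((p@ex).round(4),(p@ey).round(4))
cv2.imwrite('pics/w5.png',c['image'])
to(-.0475,-.16,.085,5)"
```

```text
t: 7.6
tool_pos: [0.5049, -0.1184, 0.1654]
orientation: [-3.124, 0.322, 0.003]
force: [0.1, 0.0, -0.3]
opening: 0.084
t: 7.8
tool_pos: [0.505, -0.1175, 0.1654]
orientation: [-3.124, 0.327, 0.003]
force: [-0.5, 0.1, -0.5]
opening: 0.0766
[([265, 209, 27, 37, 553], [278.3, 225.0]), ([273, 230, 12, 12, 116], [278.5, 235.5])]
-0.0331 -0.1581
-0.0464 -0.1582
to [ 0.506 -0.119  0.085] shift cm [0.15 0.27 8.06] per row [0.03 0.05 1.61]
t 7.85 stage xy -0.0489 -0.1573 z 0.1656 yaw tool x -11.85 tilt 0.12 F stage 0.21 1.1 -0.31 open 0.0731 q [-0.33 -0.06  1.78  0.    1.42  1.45]
```

View pics/w5.png

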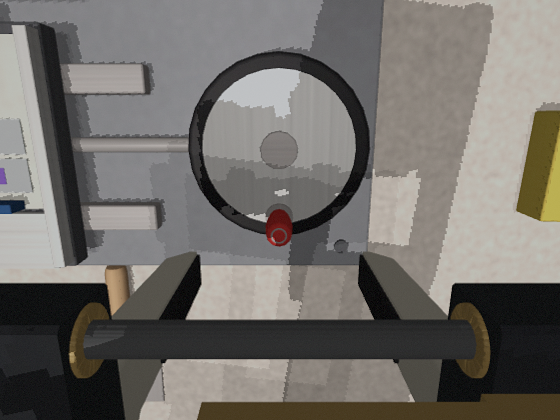

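The wrist view shows the grip's top at (279,235), centred between the fingers at stage (−0.046,−0.158). I descend and grasp.

```bash

python3 -m inch '[[[0.1,0.1,1.6,0,0,0,-0.2],[0,0,1.6,0,0,0,-0.2],[0,0,1.6,0,0,0,-0.2],[0,0,1.6,0,0,0,-0.2],[0,0,1.6,0,0,0,-0.2]]]'
python3 -m inch '[[[0,0,0,0,0,0,1],[0,0,0,0,0,0,1],[0,0,0,0,0,0,1],[0,0,0,0,0,0,1],[0,0,0,0,0,0,1]]]' 20
python3 -m inch '[[[0,0,0,0,0,0,1],[0,0,0,0,0,0,1]]]' 20
python3 -c "
from h import *
where()
th=np.radians(180+np.arange(0,346,15)); p=np.c_[np.cos(th),np.sin(th)]*4.8; d=np.diff(p,axis=0); d[:,1]*=-1; print(d.round(2).tolist())"
```

```text
t: 8.35
tool_pos: [0.5065, -0.116, 0.0856]
orientation: [-3.125, 0.319, 0.001]
force: [-0.5, 0.5, -0.1]
opening: 0.0553
t: 8.85
tool_pos: [0.5072, -0.1182, 0.0875]
orientation: [3.125, -0.323, 0.002]
force: [0.2, 0.3, -0.2]
opening: 0.0204
t: 9.05
tool_pos: [0.5072, -0.1181, 0.0874]
orientation: [-3.125, 0.323, -0.002]
force: [0.0, 2.3, 3.9]
opening: 0.0166
t 9.05 stage xy -0.0466 -0.1585 z 0.0874 yaw tool x -11.8 tilt 0.07 F stage -0.42 2.21 3.91 open 0.0166 q [-0.33  0.02  1.85  0.    1.27  1.45]
[[0.16, 1.24], [0.48, 1.16], [0.76, 0.99], [0.99, 0.76], [1.16, 0.48], [1.24, 0.16], [1.24, -0.16], [1.16, -0.48], [0.99, -0.76], [0.76, -0.99], [0.48, -1.16], [0.16, -1.24], [-0.16, -1.24], [-0.48, -1.16], [-0.76, -0.99], [-0.99, -0.76], [-1.16, -0.48], [-1.24, -0.16], [-1.24, 0.16], [-1.16, 0.48], [-0.99, 0.76], [-0.76, 0.99], [-0.48, 1.16]]
```

Grasped (opening 16.6 mm). I crank CCW in 15° chords, checking after each call.

```bash

python3 -m inch '[[[0.16,1.24,0,0,0,0,1],[0.48,1.16,0,0,0,0,1],[0.76,0.99,0,0,0,0,1],[0,0,0,0,0,0,1]]]'
python3 -c "
from h import *
where()"
python3 -m inch '[[[0.99,0.76,0,0,0,0,1],[1.16,0.48,0,0,0,0,1],[1.24,0.16,0,0,0,0,1],[0,0,0,0,0,0,1]]]'
cat > ptr.py <<'E'
from h import *
c=robot.read_camera("top")
st=lambda p:((p[:2]-O)@np.array([ex,ey]).T).round(4)
for n,lo,hi,z in(("red",(0,120,80),(8,255,255),.054),("blue",(95,100,50),(125,255,255),.054),("yel",(20,120,80),(35,255,255),.051)):
    print(n,[(b,st(ray(c,*b[1],z))) for b in blobs(c,lo,hi,8)[0] if 200<b[1][0]<300 and 143<b[1][1]<185])
where(); s=robot.read_state(); r=s["tool_pos"][:2]-O-(-.16*ey); print("crank angle",np.degrees(np.arctan2(r@ey,r@ex)).round(1)%360,"radius",np.hypot(*r).round(4))
E
python3 ptr.py
```

```text
t: 9.45
tool_pos: [0.5153, -0.1555, 0.0874]
orientation: [3.125, -0.324, 0.005]
force: [5.6, 0.9, 1.8]
opening: 0.0172
t 9.45 stage xy -0.031 -0.1934 z 0.0874 yaw tool x -11.85 tilt 0.2 F stage 5.31 2.04 1.82 open 0.0172 q [-0.39  0.06  1.81  0.    1.27  1.39]
t: 9.85
tool_pos: [0.5458, -0.1747, 0.0874]
orientation: [-3.124, 0.323, -0.004]
force: [2.7, 4.4, 5.3]
opening: 0.017
red [(([246, 150, 5, 9, 29], [247.6, 153.2]), array([0.1298, 0.0888]))]
blue [(([267, 154, 5, 9, 27], [268.5, 157.1]), array([0.1297, 0.034 ]))]
yel [(([249, 162, 7, 12, 54], [252.2, 169.0]), array([0.0921, 0.0692]))]
t 9.90 stage xy 0.0026 -0.206 z 0.0874 yaw tool x -11.79 tilt 0.15 F stage 0.95 5.63 4.58 open 0.0167 q [-0.4   0.16  1.71  0.    1.28  1.38]
crank angle 273.2 radius 0.046
```

```bash

python3 -m inch '[[[1.24,-0.16,0,0,0,0,1],[1.16,-0.48,0,0,0,0,1],[0.99,-0.76,0,0,0,0,1],[0,0,0,0,0,0,1]]]'
python3 -m inch '[[[0.76,-0.99,0,0,0,0,1],[0.48,-1.16,0,0,0,0,1],[0.16,-1.24,0,0,0,0,1],[0,0,0,0,0,0,1]]]'
python3 ptr.py
```

```text
t: 10.3
tool_pos: [0.5811, -0.1673, 0.0874]
orientation: [-3.124, 0.322, -0.001]
force: [-0.9, 6.2, 8.7]
opening: 0.0165
t: 10.7
tool_pos: [0.6013, -0.1372, 0.0874]
orientation: [3.125, -0.322, 0.001]
force: [-0.9, 2.5, 7.2]
opening: 0.0167
red [(([246, 150, 5, 9, 29], [247.6, 153.2]), array([0.1298, 0.0888]))]
blue [(([267, 154, 5, 9, 27], [268.5, 157.1]), array([0.1297, 0.034 ]))]
yel [(([246, 162, 7, 12, 52], [249.5, 168.8]), array([0.0913, 0.0762]))]
t 10.75 stage xy 0.0494 -0.1581 z 0.0874 yaw tool x -11.75 tilt 0.05 F stage -1.05 2.25 5.98 open 0.0167 q [-0.31  0.27  1.58  0.    1.3   1.47]
crank angle 2.2 radius 0.0494
```

```bash

python3 -m inch '[[[-0.16,-1.24,0,0,0,0,1],[-0.48,-1.16,0,0,0,0,1],[-0.76,-0.99,0,0,0,0,1],[0,0,0,0,0,0,1]]]'
python3 -m inch '[[[-0.99,-0.76,0,0,0,0,1],[-1.16,-0.48,0,0,0,0,1],[-1.24,-0.16,0,0,0,0,1],[0,0,0,0,0,0,1]]]'
python3 -m inch '[[[-1.24,0.16,0,0,0,0,1],[-1.16,0.48,0,0,0,0,1],[0,0,0,0,0,0,1]]]'
python3 ptr.py; python3 -c "
from h import *
a=robot.read_camera('top')['image'][140:185,220:300];b=robot.read_camera('scene')['image'][225:315,210:310]
cv2.imwrite('pics/v6.png',np.vstack([cv2.resize(a,(480,270),interpolation=cv2.INTER_CUBIC),cv2.resize(b,(480,320),interpolation=cv2.INTER_CUBIC)[:,:480]]))"
```

```text
t: 11.15
tool_pos: [0.5937, -0.1, 0.0874]
orientation: [-3.124, 0.321, -0.001]
force: [-0.3, 3.1, 7.1]
opening: 0.0169
t: 11.55
tool_pos: [0.5625, -0.08, 0.0874]
orientation: [-3.125, 0.321, 0.0]
force: [-1.8, 1.1, 8.3]
opening: 0.0169
t: 11.85
tool_pos: [0.5377, -0.0823, 0.0873]
orientation: [3.125, -0.322, 0.0]
force: [-2.0, -1.4, 7.8]
opening: 0.0167
red [(([246, 150, 5, 9, 29], [247.6, 153.2]), array([0.1298, 0.0888]))]
blue [(([267, 154, 5, 9, 27], [268.5, 157.1]), array([0.1297, 0.034 ]))]
yel [(([242, 161, 8, 12, 53], [245.6, 167.9]), array([0.0917, 0.0865]))]
t 11.90 stage xy -0.024 -0.1171 z 0.0873 yaw tool x -11.79 tilt 0.02 F stage -1.79 -1.6 7.98 open 0.0169 q [-0.25  0.08  1.78 -0.    1.27  1.53]
crank angle 119.2 radius 0.0492
```

View pics/v6.png

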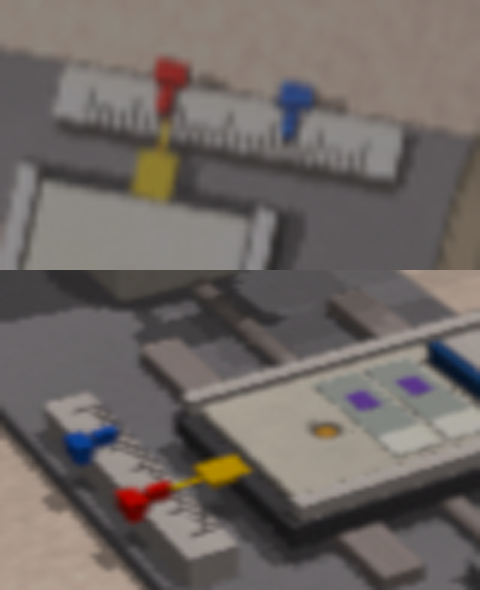

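Pointer and red clip are close. In the top crop the tip is at (165,122) and the blade's foot at (164,112). By blob centroids about 2 mm remain. I turn 20° more, then let go and look from closer with the wrist camera.

```bash

python3 -m inch '[[[-0.69,0.47,0,0,0,0,1],[-0.6,0.58,0,0,0,0,1],[0,0,0,0,0,0,1]]]'
python3 ptr.py
python3 -m inch '[[[0,0,0,0,0,0,-0.4],[0,0,0,0,0,0,-0.4],[0,0,0,0,0,0,-0.4],[0,0,0,0,0,0,-0.4]]]'
python3 -m inch '[[[0,0,-2,0,0,0,-0.4],[0,0,-2,0,0,0,-0.4],[0,0,-2,0,0,0,-0.4],[0,0,-2,0,0,0,-0.4],[0,0,0,0,0,0,-0.4]]]'
python3 -c "
from h import *
to(.02,.085,.17,7)"
```

```text
t: 12.3
tool_pos: [0.5236, -0.0904, 0.0874]
orientation: [3.124, -0.323, 0.002]
force: [-0.4, -2.7, 7.7]
opening: 0.0167
red [(([246, 150, 5, 9, 29], [247.6, 153.2]), array([0.1298, 0.0888]))]
blue [(([267, 154, 5, 9, 27], [268.5, 157.1]), array([0.1297, 0.034 ]))]
yel [(([242, 162, 7, 11, 52], [245.0, 168.2]), array([0.0907, 0.0878]))]
t 12.35 stage xy -0.0363 -0.128 z 0.0873 yaw tool x -11.8 tilt 0.06 F stage 0.17 -3.34 6.78 open 0.0165 q [-0.27  0.05  1.82 -0.    1.27  1.51]
crank angle 138.6 radius 0.0484
t: 12.75
tool_pos: [0.5232, -0.0897, 0.086]
orientation: [-3.125, 0.322, 0.002]
force: [-0.3, -0.1, 0.0]
opening: 0.0444
t: 13.25
tool_pos: [0.5256, -0.0904, 0.1696]
orientation: [3.124, -0.322, 0.008]
force: [1.0, -0.9, -0.4]
opening: 0.065
to [0.623 0.106 0.17 ] shift cm [ 5.480e+00 -2.125e+01 -1.000e-02] per row [ 0.78 -3.04 -0.  ]
t 13.25 stage xy -0.0344 -0.1276 z 0.1696 yaw tool x -11.78 tilt 0.29 F stage 1.18 -0.7 -0.35 open 0.065 q [-0.27 -0.03  1.74  0.    1.42  1.51]
```

```bash

python3 -m inch '[[[1.1,-4.2,0,0,0,0,-0.4],[1.1,-4.2,0,0,0,0,-0.4],[1.1,-4.2,0,0,0,0,-0.4],[1.1,-4.2,0,0,0,0,-0.4],[1.1,-4.2,0,0,0,0,-0.4]]]'
python3 -m inch '[[[0,0,0,0,0,0,-0.4],[0,0,0,0,0,0,-0.4]]]'
python3 rib.py; python3 hp.py; python3 -c "
from h import *
c=wrist(); cv2.imwrite('pics/w7.png',c['image'])
st=lambda p:((p[:2]-O)@np.array([ex,ey]).T).round(4)
for n,lo,hi,z in(('red',(0,120,60),(8,255,255),.054),('blue',(95,100,50),(125,255,255),.054),('yel',(20,120,60),(35,255,255),.051)):
    print(n,[(b,st(ray(c,*b[1],z))) for b in blobs(c,lo,hi,30)[0]])"
```

```text
t: 13.75
tool_pos: [0.6204, 0.106, 0.1647]
orientation: [3.125, -0.323, -0.003]
force: [0.1, -0.2, -0.2]
opening: 0.0651
t: 13.95
tool_pos: [0.6198, 0.1052, 0.1645]
orientation: [3.125, -0.319, -0.004]
force: [0.3, -0.7, -0.1]
opening: 0.0648
rib [232, 282, 80, 17, 1171] [271.5, 290.1] len 78.0
0.085 len expected 81.6 centre [-0.0341  0.0882]
0.079 len expected 79.6 centre [-0.0371  0.0883]
brass [259  80  23  52 777] [270.  113.3] near edge [0.0786 0.0887]
brass [264 184  13  13 133] [270.2 189.7] near edge [0.0307 0.0886]
dark [ 129  187   67   63 1056] centre [0.0158 0.1685] if seated [0.0141 0.1705]
t 14.05 stage xy 0.0178 0.0816 z 0.1654 yaw tool x -11.81 tilt 0.11 F stage 0.06 0.31 -0.02 open 0.065 q [ 0.08  0.24  1.47 -0.    1.44  1.86]
red [(([258, 41, 21, 38, 502], [268.3, 55.7]), array([0.1308, 0.0893])), (([552, 282, 8, 7, 33], [556.4, 284.3]), array([-0.0437, -0.1481]))]
blue [(([335, 42, 23, 37, 558], [345.9, 56.3]), array([0.1306, 0.0347])), (([230, 283, 80, 16, 978], [268.3, 291.0]), array([-0.0505,  0.0901]))]
yel [(([258, 81, 23, 51, 738], [269.4, 113.6]), array([0.0916, 0.0887])), (([100, 303, 34, 75, 631], [112.9, 339.8]), array([-0.0993,  0.2261])), (([425, 303, 35, 75, 613], [446.1, 337.8]), array([-0.0963, -0.0646])), (([164, 394, 396, 26, 4488], [379.1, 409.4]), array([-0.172 , -0.0118]))]
```

View pics/w7.png

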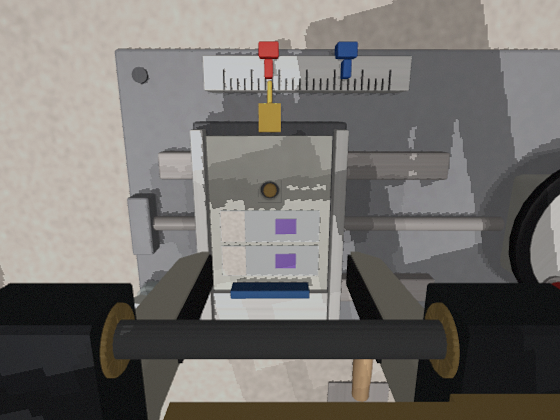

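The wrist view shows the pointer tip at (269.5,81), pointing at the red blade (268.3,70). By rays that is y 0.0887 against 0.0893 m, so 0.6 mm short. The pin is centred in the hole at (270,190), the crank is released, and nothing is touched. I hand in.

```bash
python3 -c "
from h import *
where(); print(robot.close_job())"
```

```text
t 14.10 stage xy 0.018 0.0813 z 0.1659 yaw tool x -11.85 tilt 0.07 F stage -0.31 -0.43 -0.29 open 0.0655 q [ 0.08  0.24  1.47 -0.    1.44  1.86]
the job is handed in; nothing more can be done
None
```

I handed the job in at t = 14.1 s with the carrier seated on the pin and the pointer at the red clip. Handing in gave no verdict.

- **Carrier:** I pushed it about 22 mm by the rib with shut fingers until its hole dropped over the brass pin.
- **Crank:** I gripped the handwheel's grip and turned it about 320° counter-clockwise, then let go and lifted clear.

**Last checks:**
- **Pointer:** the closest wrist view puts it about 0.6 mm short of the red clip's middle, and the top camera about 1 mm short. Both are inside the 2.5 mm limit.
- **Seating:** the pin showed inside the hole, with centres within about 1 mm when last measured before cranking. The rib's apparent length was 78 px, against 79.6 px expected if dropped and 81.6 px if still raised. This points to seated, but it was about 1.6 px off the seated value.
- **Other objects:** I did not re-measure them at the end. The arm's path kept clear of them and I saw no unexpected contact forces. The tool was in free air, with forces below about 0.5 N.

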